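# Close the washed canister and slide it back into the row

### The job

Put the loose cap on the open canister, fully home and flat, while the canister stands where it is. Then push the closed canister across the worktop, by its body and never by its cap, into the empty place in the row of canisters at the back: in line with the others and midway between its two neighbours. Keep it standing on the worktop all the way and do not shove the other canisters.

Things in the scene. Friction and masses are not known exactly. Their poses are not given: they have to be found in the camera images.
- canister: white enamel canister, open and empty, loose, 0.3 to 0.6 kg, upright on the worktop. Round body 104 mm across, 75 mm high to a flat shoulder; on it stands a narrower open steel collar, 88 mm across outside (89.5 over its corners), 22 mm high, rim bevelled (at 97 mm). Origin: centre of its underside, z up. Its yaw means nothing. Slides upright if pushed below 60 mm
- cap: loose steel cap, 0.12 kg, lying open side down on the worktop. Hollow, 97 mm across outside, 92 mm inside, 24 mm deep inside, flat top at 28 mm with a black knob. It slips over the collar with about 1.5 mm play and is home when its rim rests on the shoulder: origin 75 mm above the canister's. It lies free there and lifts straight off. Origin: centre of its open rim (underside), z up
- cap_knob (a point): centre of the cap's knob, a black upright cylinder 28 mm in diameter and 30 mm tall, standing from 28 to 58 mm above the cap's rim: this point is 43 mm above the cap's origin. Grip the knob from above, the tips just clear of the cap's flat top
- empty_place (a point): the middle of the empty place in the row, on the worktop surface, where the canister's origin belongs: on the line through the neighbours' origins, 128 mm from each of the two nearest canisters. It has no mark. Axes: z up, x away from the robot to the back of the worktop, y along the row
- upstand: fixed white strip along the back edge of the worktop, 20 mm thick, 60 mm high, parallel to y. Origin: centre of its underside; its front face is 10 mm nearer the robot. The canisters of the row stand with their backs 3 mm in front of it, so it stops a canister pushed too far
- can_a: a closed canister of the same set, loose, 0.75 kg, the row's first at its right end (lowest y); 104 mm in diameter, body 75 mm, cap top at 103 mm, knob top at 133 mm. Origin: centre of its underside. To be left where it stands
- can_b: another closed canister of the row, same sizes, on one or the other side of the empty place, 128 mm from its middle. To be left where it stands
- can_c: another closed canister of the row, same sizes, the last at its left end (highest y). To be left where it stands
Things that resemble listed ones, but are neither listed nor needed, are in the scene too. There is more than one size of the cap; the job needs the larger.

How it is judged:
By the outcome, as a careful person would: the job done as asked, in the order asked, and still so for the second after the job is handed in, with the robot touching nothing.
It also fails if it takes over 72 s, if anything falls off the work surface, if the arm or the gripper's body presses on something with over 40 N, if the wrist force passes 120 N, or if a joint passes its speed limit or range.

### The arm

A 6-joint arm with a two-finger parallel gripper is mounted at the origin on the work surface. World frame = base frame: x ahead of the robot, y to its left, z up, the work surface at z = 0. Lengths are in m, angles in rad, forces in N, time in s.
With the tool pointing down it reaches from about 0.3 to 0.775 m from the base axis. Payload 14.6 kg.
Tool frame: the origin (TCP) lies between the finger pads; the fingertips stand 22 mm ahead of it and the grasp point (between the pads) lies 3 mm ahead of it (ctrl.tip_reach is the distance from the TCP to the fingertips, in m); z points along the fingers, y is the direction in which the jaws open and shut (so a half turn about z gives the same grasp; the last joint's range is limited). The gripper opens to 94 mm and grips with 3 to 60 N. Pads are 16 mm wide; open, the fingers measure 119 mm over their backs; the gripper's body (75 mm by 177 mm) begins 78 mm behind the grasp point.
Start: joints at [-1.256, 0.3, 1.521, -0, 1.321, -0.067], TCP at [0.205, -0.51, 0.227] pointing down, gripper open.
Joint ranges: [-3.03, 3.03], [-0.79, 2.21], [0.23, 2.52], [-1.04, 4.18], [0, 3.07], [-2.55, 2.55]. Speed limits (rad/s): [2.22, 2.22, 2.57, 3.14, 3.14, 3.14].

### API

Orientations are given as [roll, pitch, yaw] about the fixed x, y, z axes, in that order (R = Rz(yaw) Ry(pitch) Rx(roll)).
In Python, from station import ctrl gives the robot as it stands. The module is installed in compiled form; this text tells all that it offers.
- The arm moves only by the shell command python3 -m creep 'ROWS' [OPENING] [FORCE]. ROWS is a JSON object of lists of equal length, an entry for each row: "xyz": the shift along the tool's x, y, z in mm, a list of three; "spin": the turn about the tool's z in rad. In form: {"xyz": [[tx, ty, tz], ...], "spin": [spin, ...]}. A call has 1 to 5 rows; each row shifts and turns the commanded pose from where the row before left it, along the tool's axes as they then stand; what a row does not reach is not made up. A row lasts 1/8 s, in which the tool goes at most 62.5 mm and 10.7 degrees, less where a joint would pass 70% of its speed; a pose out of reach is approached as far as the arm can. A call with a gripper value outside its range is refused whole. OPENING is the finger opening in mm, from 0 to 94, set as the call begins (- or left out, the last holds). The fingers move at their own pace and stop on an object; FORCE is the grip in N (left out, the last holds). Time passes only in rows, so rows that do not move let the fingers close. It gives the time, the measured TCP pose, the force and the opening at its end, in the units of the state.
- ctrl.get_obs(): the state, without advancing time (a new reading comes with each control period).
- ctrl.camera(name): name is "scene" or "top" or "wrist"; returns the picture (480x640x3 uint8, red, green, blue); there is no depth.
- ctrl.camera_model(name): a dict with "fx", "fy", "cx", "cy" (pixels), "k1" (the pictures are not rectified: a ray, as slopes to the right and down, at radius r is drawn at 1 + k1 r^2 times it, then the intrinsics apply), "R" (3x3) and "t" (3): a world point X has camera coordinates R X + t. Camera axes: x right, y down, z forward; pixel columns grow to the right and rows downward; lengths in m; the calibration is good to about 2 mm. A picture is of the moment at which its call begins: read the wrist's pose just before it. camera_model takes no time and is no camera call; for the wrist camera it gives the pose at the moment of the call.
- ctrl.hand_in(): hands the job in, once; it reports no verdict.
The state is a dict: "time_s": time; "qpos": joint angles; "joint_vel": joint speeds; "tau": joint torques, N m; "ee_pos": TCP position; "eef_rot": TCP orientation; "force": force on the tool from outside, world axes, zero at the start; "moment": the same for the moment, N m; "grip_width": finger opening in m.
Only numpy, scipy, OpenCV 4.12 (cv2) and the standard library are available. Lean on these libraries where they do the work, as an engineer would, in place of code of your own. Each camera call takes 0.05 s, during which the arm holds its last target.

## Working session

There is one attempt and no reset: what is moved stays moved. The work goes in short steps, Python scripts to look and compute and a shell command to move; the robot and the scene stay as the last step left them, time stands still between calls to the robot, and variables do not carry over. Pictures are saved under pics/ and viewed, and the job is handed in when it is done.

```bash
mkdir -p pics; ls
python3 - <<'E'
from station import ctrl
import cv2
o=ctrl.get_obs(); print(o)
for n in ("scene","top","wrist"):
    m=ctrl.camera_model(n); print(n,m)
    im=ctrl.camera(n); cv2.imwrite(f"pics/{n}0.png",im[:,:,::-1])
E
```

```text
pics
{'time_s': 0.0, 'qpos': array([-1.25557432e+00,  3.00467674e-01,  1.52158640e+00, -5.25949652e-05,
        1.32072774e+00, -6.65918228e-02]), 'joint_vel': array([ 0.00277106,  0.00094   , -0.00062823,  0.00127349,  0.00029735,
        0.00047464]), 'tau': array([ 4.21532131e-04, -5.31811595e+01, -3.52739525e+01,  7.07983668e-02,
        2.43141095e-02, -1.27098001e-04]), 'ee_pos': array([ 0.2048451 , -0.51016292,  0.22688596]), 'eef_rot': array([-3.14040274e+00, -2.82989748e-05,  3.81826862e-01]), 'force': array([0.44564374, 0.27387214, 0.37782972]), 'moment': array([-0.00225906, -0.00417357,  0.01686341]), 'grip_width': 0.09368286462744797}
scene {'fx': 529.4564386527003, 'fy': 529.4564386527003, 'cx': 312.3749830078028, 'cy': 243.04383037897662, 'k1': -0.13153965005100737, 'R': array([[ 0.14772581,  0.98902005, -0.00405301],
       [ 0.63037613, -0.09731281, -0.77016632],
       [-0.76210434,  0.11121852, -0.63783024]]), 't': array([-0.13384986, -0.34314753,  1.54927565])}
top {'fx': 466.8270074764596, 'fy': 466.8270074764596, 'cx': 314.6557877549455, 'cy': 243.67525324869618, 'k1': -0.018205247260113147, 'R': array([[ 0.02738828, -0.99960987,  0.00547557],
       [-0.99266475, -0.02784244, -0.11764991],
       [ 0.11775647, -0.00221318, -0.99304004]]), 't': array([0.01030004, 0.63158739, 0.98379193])}
wrist {'fx': 385.4186891418877, 'fy': 385.4186891418877, 'cx': 315.8607217571894, 'cy': 243.5550133652739, 'k1': -0.04918732553952202, 'R': array([[ 0.37222125, -0.928142  , -0.00194031],
       [-0.89518763, -0.35955582,  0.26336043],
       [-0.24513352, -0.09629141, -0.96469556]]), 't': array([-0.5490413 , -0.02665751,  0.39242687])}
```

View pics/scene0.png

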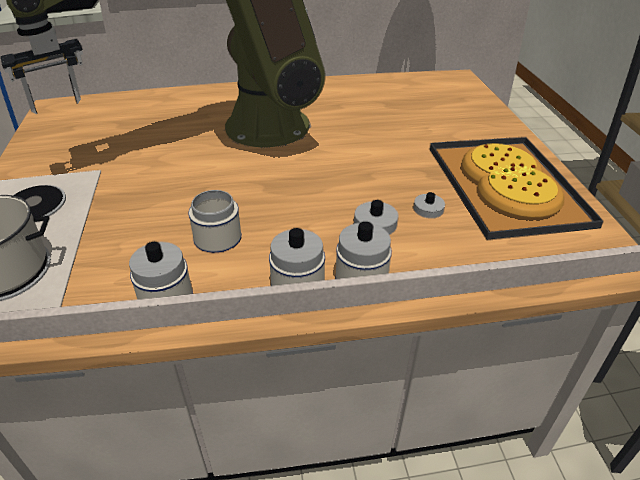

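View pics/top0.png

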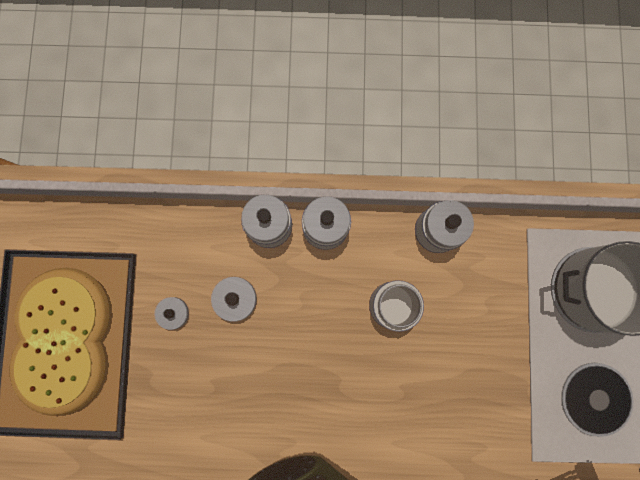

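View pics/wrist0.png

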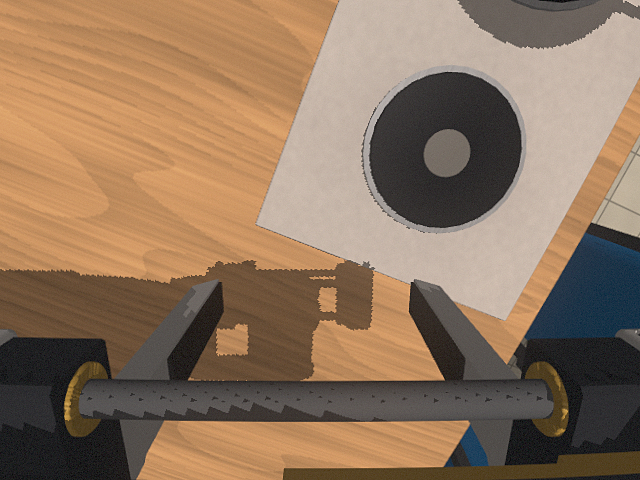

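```bash
cat > h.py <<'E'
import numpy as np, cv2
from station import ctrl
def ray(m,uv):
    K=np.array([[m["fx"],0,m["cx"]],[0,m["fy"],m["cy"]],[0,0,1.]])
    p=cv2.undistortPoints(np.array(uv,float).reshape(-1,1,2),K,np.array([m["k1"],0,0,0,0.])).reshape(-1,2)
    d=np.c_[p,np.ones(len(p))]@m["R"]; c=-m["R"].T@m["t"]
    return c,d
def plane(m,uv,z):
    c,d=ray(m,uv); s=(z-c[2])/d[:,2]; return c+s[:,None]*d
def proj(m,X):
    X=np.atleast_2d(X); Y=X@m["R"].T+m["t"]; s=Y[:,:2]/Y[:,2:]; s=s*(1+m["k1"]*(s**2).sum(1))[:,None]
    return s*[m["fx"],m["fy"]]+[m["cx"],m["cy"]]
E
python3 - <<'E'
import cv2,numpy as np
from h import *
t=cv2.imread("pics/top0.png"); s=cv2.imread("pics/scene0.png")
cv2.imwrite("pics/tcrop.png",cv2.resize(t[180:345,210:490],None,fx=2.8,fy=2.8,interpolation=cv2.INTER_CUBIC))
cv2.imwrite("pics/scrop.png",cv2.resize(s[180:310,120:460],None,fx=2.35,fy=2.35,interpolation=cv2.INTER_CUBIC))
cv2.imwrite("pics/cap.png",cv2.resize(t[260:350,140:280],None,fx=5,fy=5,interpolation=cv2.INTER_CUBIC))
mt=ctrl.camera_model("top")
for n,uv,z in (("a",(453,221),.133),("b",(327,217),.133),("c",(264,215),.133),("cap",(232,298),.058),("can",(396,306),.097),("small",(169,314),.04)):
    print(n,plane(mt,uv,z)[0].round(4))
E
```

```text
a [ 0.6731 -0.2471  0.133 ]
b [0.674  0.0049 0.133 ]
c [0.6744 0.1306 0.133 ]
cap [0.5082 0.1993 0.058 ]
can [ 0.5013 -0.1406  0.097 ]
small [0.4702 0.3358 0.04  ]
```

View pics/tcrop.png

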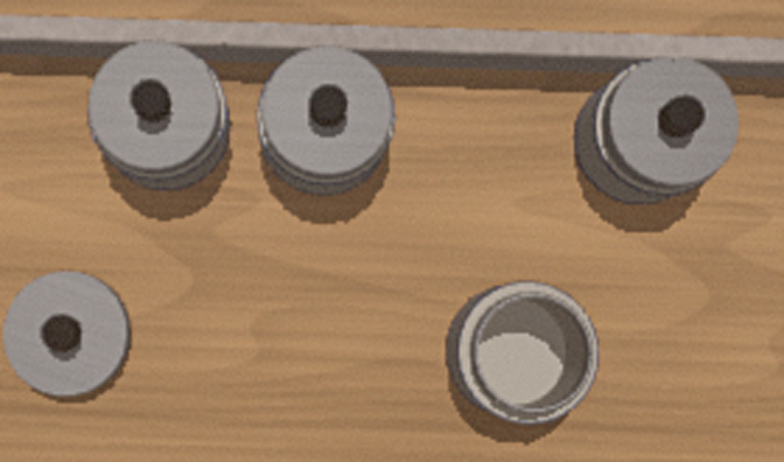

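View pics/cap.png

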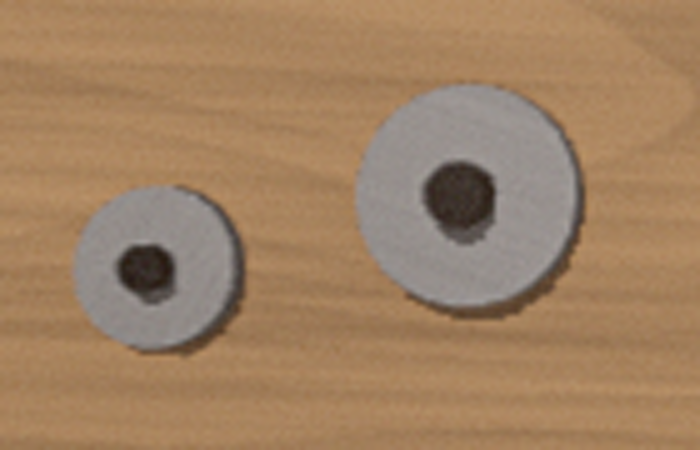

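View pics/scrop.png

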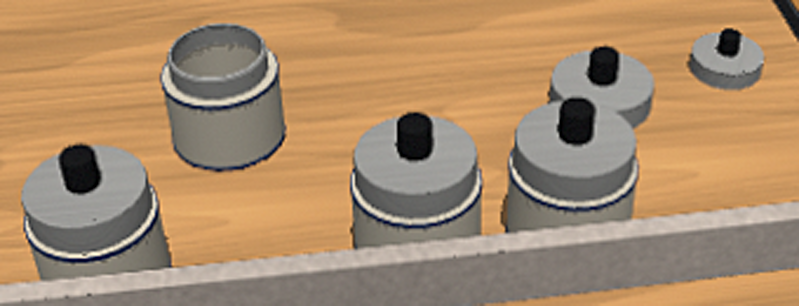

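Run:
```python
import cv2,numpy as np
from h import *
from scipy.optimize import least_squares
t=cv2.imread("pics/top0.png"); m=ctrl.camera_model("top")
hsv=cv2.cvtColor(t,cv2.COLOR_BGR2HSV)
for n,uv in (("a",(445,225)),("b",(327,220)),("c",(267,220)),("cap",(233,300)),("can",(396,306))): 
    x,y=uv; print(n,[tuple(int(v) for v in hsv[y+dy,x+dx]) for dx,dy in ((-14,8),(14,-8),(0,14),(-20,14),(26,14),(0,34))])
def fit(uvs,z,r):
    P=plane(m,uvs,z)[:,:2]
    f=lambda p:np.hypot(*(P-p[:2]).T)-p[2]
    s=least_squares(f,[*P.mean(0),r],loss='soft_l1',f_scale=.001)
    return s.x,np.sqrt(np.median(s.fun**2))
ii,jj=np.mgrid[0:480,0:640]
for n,c,z in (("a",(446,222),.103),("b",(327,219),.103),("c",(266,218),.103),("cap",(233,298),.028)):
    near=np.hypot(jj-c[0],ii-c[1])<34
    mk=((hsv[...,1]<40)&(hsv[...,2]>125)&near&(ii>195)).astype(np.uint8)
    k=max(cv2.findContours(mk,cv2.RETR_EXTERNAL,cv2.CHAIN_APPROX_NONE)[0],key=cv2.contourArea)
    print(n,fit(k.reshape(-1,2).astype(float),z,.0485), len(k))
    dk=((hsv[...,2]<70)&(np.hypot(jj-c[0],ii-c[1])<16)).astype(np.uint8)
    k=max(cv2.findContours(dk,cv2.RETR_EXTERNAL,cv2.CHAIN_APPROX_NONE)[0],key=cv2.contourArea)
    print(' knob',fit(k.reshape(-1,2).astype(float),z+.03,.014))
```

```text
a [(8, 14, 151), (4, 70, 55), (9, 12, 146), (9, 48, 91), (16, 116, 170), (14, 124, 107)]
b [(8, 13, 162), (13, 24, 151), (12, 17, 153), (11, 41, 105), (14, 114, 165), (15, 112, 112)]
c [(10, 15, 154), (0, 18, 160), (7, 15, 155), (9, 48, 100), (14, 111, 173), (15, 116, 108)]
cap [(11, 18, 152), (7, 15, 152), (9, 17, 148), (16, 116, 160), (15, 112, 166), (15, 116, 170)]
can [(18, 20, 151), (14, 49, 105), (15, 31, 179), (12, 50, 87), (16, 120, 163), (15, 113, 176)]
a (array([ 0.68026935, -0.24763544,  0.05100348]), np.float64(0.003937950321819463)) 262
 knob (array([ 0.67208964, -0.24644658,  0.01431605]), np.float64(0.001126086210433354))
b (array([0.67716832, 0.00513694, 0.04791694]), np.float64(0.0017228358699924382)) 183
 knob (array([0.67258863, 0.00526579, 0.01309921]), np.float64(0.0006362607677159546))
c (array([0.67590244, 0.13223651, 0.04673566]), np.float64(0.0008723874818643989)) 152
 knob (array([0.67264527, 0.1311157 , 0.01318559]), np.float64(0.0007661340968382144))
cap (array([0.50714604, 0.20254688, 0.04671464]), np.float64(0.00046009123713493943)) 123
 knob (array([0.50659285, 0.19951453, 0.01281479]), np.float64(0.0005783491620632959))
```

```bash
cat >> h.py <<'E'
from scipy.spatial.transform import Rotation as Ro
def tool():
    o=ctrl.get_obs(); return o["ee_pos"],Ro.from_euler("xyz",o["eef_rot"]).as_matrix()
def delta(target,yaw=None):
    p,R=tool(); print("tool delta mm",((np.array(target)-p)@R*1000).round(1),"yaw",ctrl.get_obs()["eef_rot"][2].round(4))
E
python3 - <<'E'
from h import *
m=ctrl.camera_model("wrist"); p,R=tool(); c=-m["R"].T@m["t"]; print("cam in tool",R.T@(c-p),"axis in tool",R.T@m["R"][2]); print(R.round(3))
mt=ctrl.camera_model("top");print(-mt["R"].T@mt["t"])
delta((.42,-.14,.30))
E
```

```text
cam in tool [ 7.74134601e-02 -1.38456806e-04 -1.57570592e-01] axis in tool [-0.26342846 -0.00099982  0.96467842]
[[ 0.928  0.373 -0.   ]
 [ 0.373 -0.928  0.001]
 [ 0.    -0.001 -1.   ]]
[0.51082458 0.03005826 1.05119458]
tool delta mm [ 337.6 -263.5  -72.7] yaw 0.3818
```

```bash
python3 -m creep '{"xyz":[[34.7,-26,0],[34.7,-26,0],[34.7,-26,0],[34.7,-26,0],[34.7,-26,0]],"spin":[0,0,0,0,0]}' && python3 -m creep '{"xyz":[[34.7,-26,0],[34.7,-26,0],[34.7,-26,0],[34.7,-26,0],[34.7,-26,0]],"spin":[0,0,0,0,0]}' && python3 -m creep '{"xyz":[[0,0,0],[0,0,0],[0,0,0],[0,0,0]],"spin":[0.13,0.13,0.122,0]}'
python3 - <<'E'
from h import *
m=ctrl.camera_model("wrist"); im=ctrl.camera("wrist"); cv2.imwrite("pics/w1.png",im[:,:,::-1]); print(tool()); print(proj(m,[(.5013,-.1406,.097),(.5013,-.1406,0)]))
delta((.44,.202,.227))
E
```

```text
time_s: 0.78
ee_pos: [0.318, -0.3238, 0.2274]
eef_rot: [-3.141, 0.0, 0.382]
force: [0.2, 0.1, -0.2]
grip_width: 0.0942
time_s: 1.4
ee_pos: [0.4306, -0.1385, 0.2274]
eef_rot: [-3.142, 0.0, 0.382]
force: [0.4, -0.2, 0.3]
grip_width: 0.0942
time_s: 1.9
ee_pos: [0.43, -0.1398, 0.2273]
eef_rot: [-3.141, 0.0, 0.001]
force: [-0.9, -0.2, -1.4]
grip_width: 0.0941
(array([ 0.42998629, -0.13979461,  0.22732828]), array([[ 9.99996951e-01,  2.45329671e-03, -2.81397739e-04],
       [ 2.45333472e-03, -9.99996981e-01,  1.34801846e-04],
       [-2.81066181e-04, -1.35491798e-04, -9.99999951e-01]]))
[[318.01688958 146.9951715 ]
 [317.58366214 144.84474212]]
tool delta mm [  10.9 -341.8    0.4] yaw 0.0025
```

View pics/w1.png

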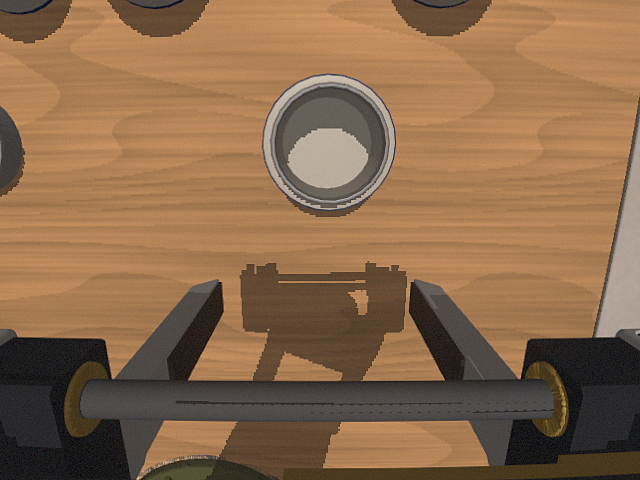

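```bash
cat >> h.py <<'E'
from scipy.optimize import least_squares
def fit(m,uvs,z,r):
    P=plane(m,uvs,z)[:,:2]
    f=lambda p:np.hypot(*(P-p[:2]).T)-p[2]
    s=least_squares(f,[*P.mean(0),r],loss='soft_l1',f_scale=.0005)
    return s.x.round(4),np.median(abs(s.fun)).round(5)
def radial(gray,c,r0,r1,n=120):
    "strongest edge along n rays from c"
    out=[]
    for a in np.linspace(0,2*np.pi,n,endpoint=False):
        rr=np.arange(r0,r1,.25); x=c[0]+rr*np.cos(a); y=c[1]+rr*np.sin(a)
        v=cv2.remap(gray.astype(np.float32),x.astype(np.float32)[None],y.astype(np.float32)[None],cv2.INTER_LINEAR)[0]
        g=abs(v[4:]-v[:-4]); i=g.argmax()+2; out.append((x[i],y[i]))
    return np.array(out)
E
python3 - <<'E'
from h import *
m=ctrl.camera_model("wrist"); im=cv2.imread("pics/w1.png"); S=cv2.cvtColor(im,cv2.COLOR_BGR2HSV)[...,1]; G=cv2.cvtColor(im,cv2.COLOR_BGR2GRAY)
for nm,ch,r0,r1,z,r in (("shoulder sat",S,58,76,.075,.052),("collar gray",G,46,62,.097,.044),("inner",G,44,56,.097,.043)):
    e=radial(ch,(329,141.5),r0,r1); print(nm,fit(m,e,z,r))
cv2.imwrite("pics/w1c.png",cv2.resize(im[60:225,250:410],None,fx=3.5,fy=3.5))
E
```

```text
shoulder sat (array([ 0.5028, -0.1488,  0.0521]), np.float64(0.00046))
collar gray (array([ 0.5036, -0.1499,  0.041 ]), np.float64(0.00112))
inner (array([ 0.5077, -0.1489,  0.0367]), np.float64(0.00126))
```

View pics/w1c.png

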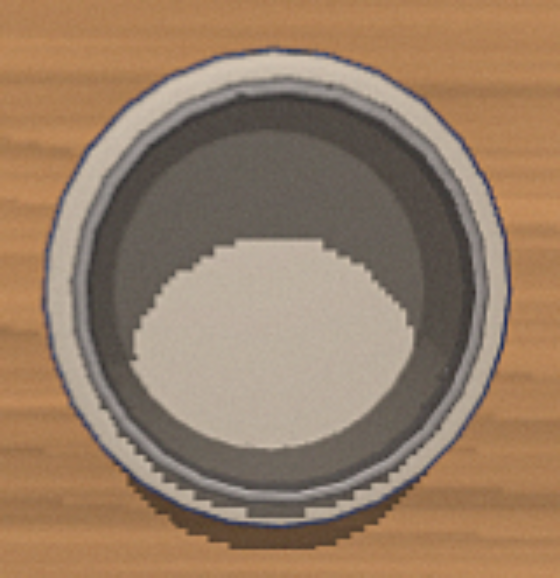

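```bash
python3 -m creep '{"xyz":[[1.8,-57,0],[1.8,-57,0],[1.8,-57,0],[1.8,-57,0],[1.8,-57,0]],"spin":[0,0,0,0,0]}' && python3 -m creep '{"xyz":[[1.8,-57,0],[0,0,0],[0,0,0]],"spin":[0,0,0]}'
python3 - <<'E'
from h import *
m=ctrl.camera_model("wrist"); im=ctrl.camera("wrist"); cv2.imwrite("pics/w2.png",im[:,:,::-1]); print(tool()[0]); print(proj(m,[(.507,.2025,.028),(.507,.2025,.058)]))
E
```

```text
time_s: 2.58
ee_pos: [0.4389, 0.147, 0.2276]
eef_rot: [-3.142, -0.0, 0.003]
force: [1.1, -0.2, -0.8]
grip_width: 0.0941
time_s: 2.95
ee_pos: [0.4408, 0.2018, 0.2273]
eef_rot: [3.141, 0.0, 0.002]
force: [0.3, -0.1, 0.3]
grip_width: 0.094
[0.44096343 0.20138169 0.22739107]
[[316.0258343  151.14133399]
 [316.0179806  152.30435813]]
```

View pics/w2.png

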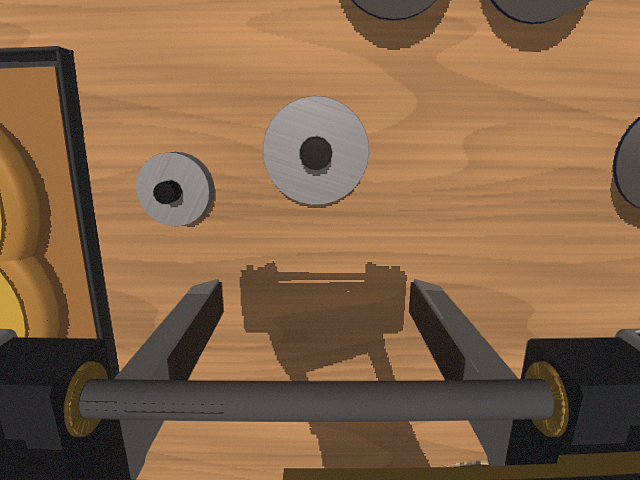

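Run:
```python
from h import *
m=ctrl.camera_model("wrist"); im=cv2.imread("pics/w2.png"); H=cv2.cvtColor(im,cv2.COLOR_BGR2HSV); G=cv2.cvtColor(im,cv2.COLOR_BGR2GRAY)
print("cap top",fit(m,radial(H[...,1],(316,151.5),46,62),.028,.0485))
print("knob",fit(m,radial(G,(316,152),10,21),.058,.014))
mk=((H[...,2]<75)&(np.hypot(*(np.mgrid[0:480,0:640]-np.array([153,316])[:,None,None]))<24)).astype(np.uint8)
k=max(cv2.findContours(mk,0,1)[0],key=cv2.contourArea); print("knob ell",cv2.minEnclosingCircle(k),plane(m,[cv2.minEnclosingCircle(k)[0]],.058))
# collar from w1, same height, camera moved: shift model
mw=dict(m); d=np.array([.43,-.1398,.2273])-tool()[0]; mw["t"]=m["t"]-m["R"]@d
print("collar",plane(mw,[(330.3,142.9)],.097))
im=cv2.imread("pics/w1.png"); G=cv2.cvtColor(im,cv2.COLOR_BGR2GRAY); S=cv2.cvtColor(im,cv2.COLOR_BGR2HSV)[...,1]
print(fit(mw,radial(S,(329,141.5),58,76),.075,.052))
e=radial(G,(329.5,142),53,62)
print(fit(mw,e,.097,.044),fit(mw,e[60:],.097,.044))
```

```text
cap top (array([0.5067, 0.2025, 0.0481]), np.float64(0.00016))
knob (array([0.5066, 0.2024, 0.0136]), np.float64(0.00017))
knob ell ((315.20587158203125, 153.0), 16.82571792602539) [[0.50661153 0.20263266 0.058     ]]
collar [[ 0.50422406 -0.1495884   0.097     ]]
(array([ 0.5028, -0.149 ,  0.0521]), np.float64(0.00046))
(array([ 0.5029, -0.1493,  0.0406]), np.float64(0.00034)) (array([ 0.5029, -0.1493,  0.0406]), np.float64(0.00032))
```

```bash
python3 -m creep '{"xyz":[[33,-0.5,30],[32.5,-0.6,30],[0,0,40],[0,0,40],[0,0,24]],"spin":[0,0,0,0,0.002]}' 60 && python3 -m creep '{"xyz":[[0,0,0],[0,0,0]],"spin":[0,0]}' 60
python3 - <<'E'
from h import *
delta((.5066,.2025,.053)); im=ctrl.camera("wrist"); cv2.imwrite("pics/w3.png",im[:,:,::-1]);print(ctrl.get_obs()["grip_width"])
E
```

```text
time_s: 3.62
ee_pos: [0.5061, 0.2015, 0.0617]
eef_rot: [3.141, 0.002, -0.004]
force: [-0.6, -0.1, 1.0]
grip_width: 0.06
time_s: 3.88
ee_pos: [0.5072, 0.2027, 0.0647]
eef_rot: [-3.141, -0.002, -0.003]
force: [0.1, -0.4, 0.5]
grip_width: 0.06
tool delta mm [-0.6  0.3 11.7] yaw -0.0029
0.06000951474578612
```

View pics/w3.png

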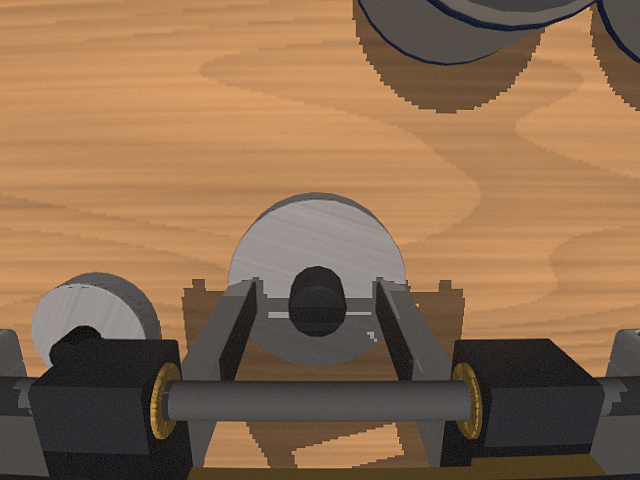

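The jaws straddle the larger cap's knob (317,302), centred between the tips (255 and 380). I'll go down 11.5 mm and close.

```bash
python3 -m creep '{"xyz":[[0,0,11.5],[0,0,0]],"spin":[0,0]}' && python3 -m creep '{"xyz":[[0,0,0],[0,0,0],[0,0,0],[0,0,0]],"spin":[0,0,0,0]}' 20 25 && python3 -m creep '{"xyz":[[0,0,0],[0,0,-40],[0,0,-40],[0,0,-30],[0,0,0]],"spin":[0,0,0,0,0]}'
python3 - <<'E'
from h import *
delta((.5029,-.149,.19)); im=ctrl.camera("wrist"); cv2.imwrite("pics/w4.png",im[:,:,::-1])
E
```

```text
time_s: 4.18
ee_pos: [0.5061, 0.2031, 0.0513]
eef_rot: [3.141, 0.001, -0.002]
force: [0.5, -0.2, 0.5]
grip_width: 0.0596
time_s: 4.68
ee_pos: [0.5065, 0.2033, 0.0521]
eef_rot: [-3.142, -0.0, -0.002]
force: [-0.5, 0.0, 0.2]
grip_width: 0.0275
time_s: 5.3
ee_pos: [0.5072, 0.2035, 0.1636]
eef_rot: [-3.14, -0.003, -0.002]
force: [-0.1, -0.1, -1.6]
grip_width: 0.028
tool delta mm [ -3.4 352.5 -26.8] yaw -0.0022
```

View pics/w4.png

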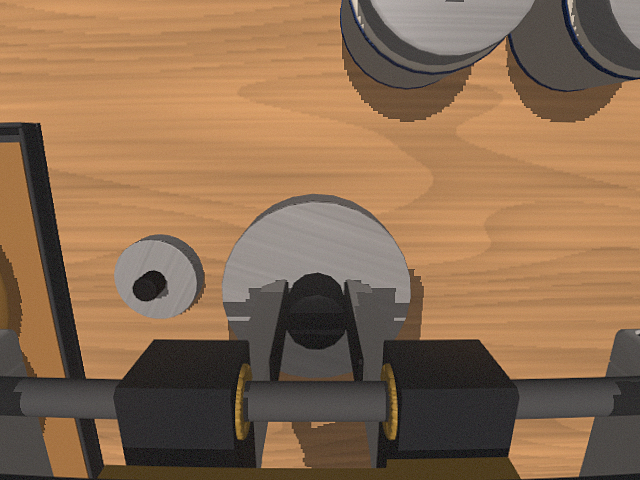

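```bash
python3 -m creep '{"xyz":[[0,10,-14],[-1,45,-13],[-1,50,0],[-1,50,0],[0,50,0]],"spin":[0,0,0,0,0]}' && python3 -m creep '{"xyz":[[0,50,0],[0,50,0],[0,32,0],[0,15.5,0],[0,0,0]],"spin":[0,0,0,0,0]}' && python3 -m creep '{"xyz":[[0,0,0],[0,0,0]],"spin":[0,0]}'
python3 - <<'E'
from h import *
for i in range(3):
    delta((.5029,-.149,.16)); im=ctrl.camera("wrist"); 
cv2.imwrite("pics/w5.png",im[:,:,::-1])
im=ctrl.camera("top"); cv2.imwrite("pics/t5.png",im[:,:,::-1])
im=ctrl.camera("scene"); cv2.imwrite("pics/s5.png",cv2.resize(im[150:290,150:350,::-1],None,fx=3.5,fy=3.5))
E
```

```text
time_s: 5.98
ee_pos: [0.5023, -0.0038, 0.1886]
eef_rot: [-3.142, 0.001, -0.002]
force: [0.8, 1.3, -1.7]
grip_width: 0.0273
time_s: 6.6
ee_pos: [0.5024, -0.1495, 0.1886]
eef_rot: [-3.141, 0.001, -0.003]
force: [0.1, -0.5, -1.4]
grip_width: 0.0275
time_s: 6.85
ee_pos: [0.5027, -0.1483, 0.189]
eef_rot: [-3.141, 0.0, -0.001]
force: [0.2, 0.3, -1.6]
grip_width: 0.0276
tool delta mm [ 0.2  0.7 29. ] yaw -0.001
tool delta mm [ 0.2  0.6 29. ] yaw -0.0011
tool delta mm [ 0.2  0.5 29. ] yaw -0.0012
```

View pics/w5.png

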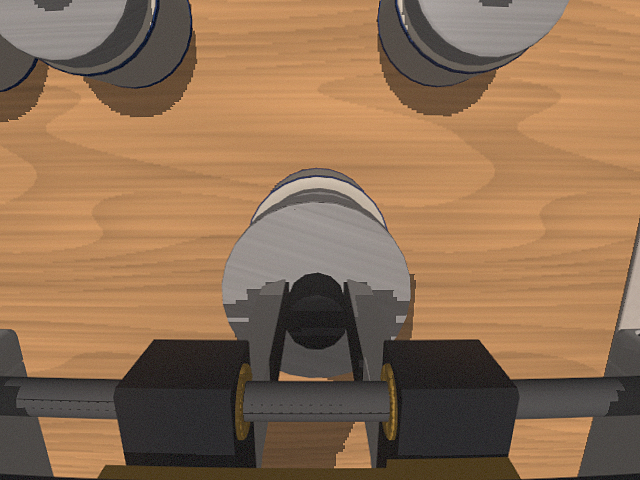

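View pics/s5.png

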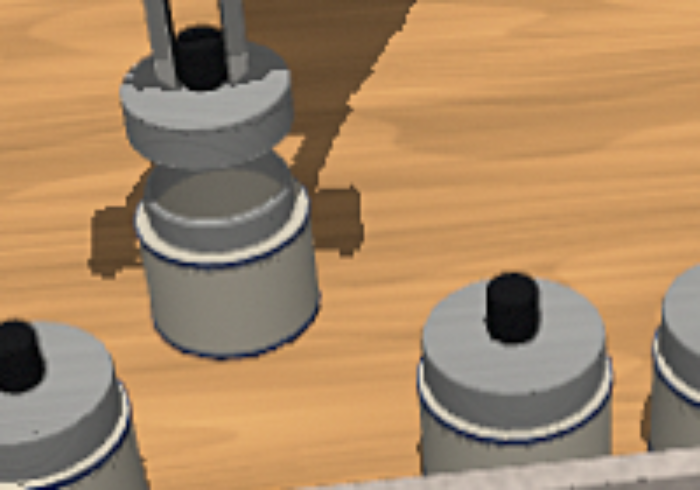

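Run:
```python
from h import *
m=ctrl.camera_model("wrist"); im=cv2.imread("pics/w5.png"); H=cv2.cvtColor(im,cv2.COLOR_BGR2HSV);G=cv2.cvtColor(im,cv2.COLOR_BGR2GRAY)
def fix(P,r):
    s=least_squares(lambda p:np.hypot(*(P-p).T)-r,P.mean(0)-[.03,0],loss='soft_l1',f_scale=.0005);return s.x.round(4),np.median(abs(s.fun)).round(5)
def arc(ch,c,r0,r1,a0,a1):
    e=radial(ch,c,r0,r1,360); a=np.degrees(np.arctan2(-(e[:,1]-c[1]),e[:,0]-c[0])); return e[(a>a0)&(a<a1)]
# cap top arc (bright top vs darker side/other)
e=arc(G,(316,293),84,104,5,175); print("cap",fix(plane(m,e,.165)[:,:2],.0485), e.round(0)[::25].tolist())
pred=proj(m,[(.503,-.149,.075)])[0]; print(pred)
e=arc(H[...,1],pred,58,80,50,130); print("shoulder",fix(plane(m,e,.075)[:,:2],.052), e.round(0)[::15].tolist())
```

```text
cap (array([ 0.5041, -0.1489]), np.float64(0.00129)) [[223.0, 283.0], [235.0, 245.0], [262.0, 213.0], [302.0, 203.0], [344.0, 194.0], [379.0, 221.0], [403.0, 254.0]]
[316.89487386 247.18958588]
shoulder (array([ 0.5033, -0.1498]), np.float64(0.00094)) [[272.0, 192.0], [288.0, 181.0], [306.0, 178.0], [324.0, 177.0], [345.0, 174.0], [361.0, 187.0]]
```

```bash
python3 -m creep '{"xyz":[[0.2,0.8,18],[0,0,17],[0,0,0],[0,0,3],[0,0,3]],"spin":[0,0,0,0,0]}' && python3 -m creep '{"xyz":[[0,0,3],[0,0,0]],"spin":[0,0]}'  && python3 -m creep '{"xyz":[[0,0,3],[0,0,0]],"spin":[0,0]}'
```

```text
time_s: 7.72
ee_pos: [0.5031, -0.1501, 0.1483]
eef_rot: [3.141, -0.001, -0.002]
force: [1.2, -0.3, -1.0]
grip_width: 0.0274
time_s: 7.98
ee_pos: [0.5028, -0.15, 0.1448]
eef_rot: [-3.142, 0.0, -0.002]
force: [0.8, -0.1, -0.3]
grip_width: 0.0274
time_s: 8.22
ee_pos: [0.5028, -0.15, 0.1417]
eef_rot: [-3.141, 0.0, -0.002]
force: [0.2, 0.2, -0.8]
grip_width: 0.0273
```

```bash
python3 -m creep '{"xyz":[[0,0,4],[0,0,4],[0,0,0]],"spin":[0,0,0]}' && python3 -m creep '{"xyz":[[0,0,2.5],[0,0,2.5],[0,0,0],[0,0,0]],"spin":[0,0,0,0]}'
```

```text
time_s: 8.6
ee_pos: [0.5027, -0.15, 0.1335]
eef_rot: [-3.141, 0.001, -0.002]
force: [0.1, -0.0, -1.9]
grip_width: 0.0276
time_s: 9.1
ee_pos: [0.5029, -0.1501, 0.129]
eef_rot: [3.142, -0.0, -0.002]
force: [-0.7, -0.4, -1.3]
grip_width: 0.0275
```

```bash
python3 -m creep '{"xyz":[[0,0,1.2],[0,0,0],[0,0,0]],"spin":[0,0,0]}' && python3 -m creep '{"xyz":[[0,0,1],[0,0,0],[0,0,0]],"spin":[0,0,0]}'; python3 -m creep '{"xyz":[[0,0,0],[0,0,0]],"spin":[0,0]}' 50
python3 - <<'E'
from h import *
im=ctrl.camera("scene"); cv2.imwrite("pics/s6.png",cv2.resize(im[150:290,150:350,::-1],None,fx=3.5,fy=3.5))
im=ctrl.camera("wrist"); cv2.imwrite("pics/w6.png",im[:,:,::-1])
E
```

```text
time_s: 9.48
ee_pos: [0.5029, -0.15, 0.1278]
eef_rot: [3.142, -0.0, -0.002]
force: [-0.3, -0.2, -1.2]
grip_width: 0.0275
time_s: 9.85
ee_pos: [0.503, -0.1501, 0.127]
eef_rot: [3.141, -0.0, -0.002]
force: [-0.8, 0.2, 4.0]
grip_width: 0.0273
time_s: 10.1
ee_pos: [0.5028, -0.15, 0.1266]
eef_rot: [-3.142, 0.0, -0.002]
force: [-0.8, 0.6, -0.6]
grip_width: 0.0441
```

View pics/s6.png

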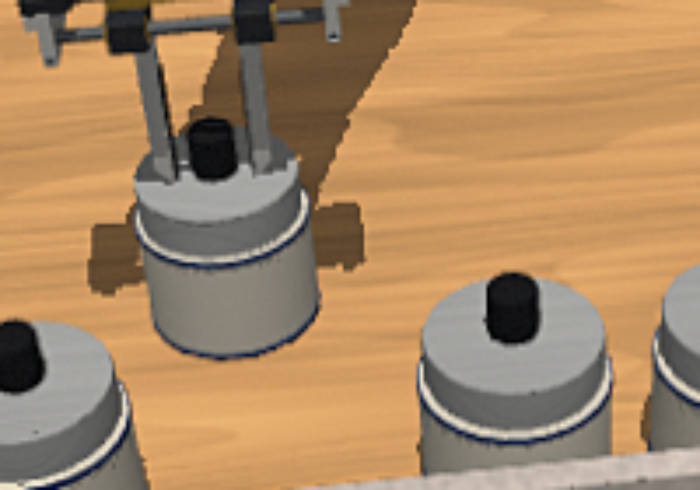

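View pics/w6.png

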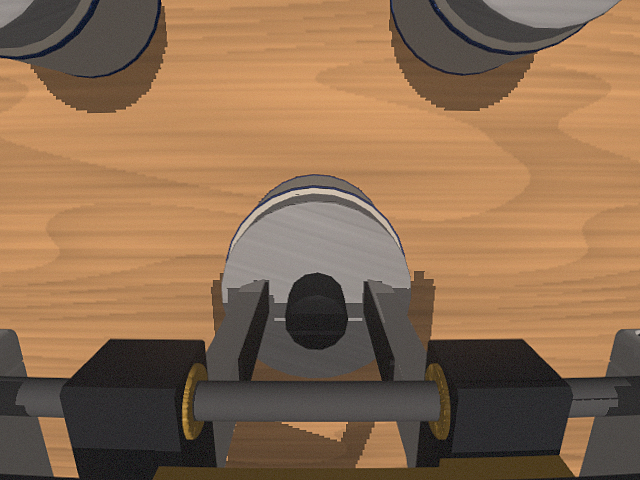

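```bash
python3 -m creep '{"xyz":[[0,0,-25],[0,0,-45],[10,-5,-45],[30,-10,-45],[30,-10,-10]],"spin":[0,0,0,0,0]}' 70 && python3 -m creep '{"xyz":[[27,-3,0],[0,0,0],[0,0,0]],"spin":[-0.002,0,0]}'
python3 - <<'E'
from h import *
print(tool()[0])
im=ctrl.camera("wrist"); cv2.imwrite("pics/w7.png",im[:,:,::-1])
im=ctrl.camera("top"); cv2.imwrite("pics/t7.png",im[:,:,::-1])
E
```

```text
time_s: 10.82
ee_pos: [0.5742, -0.1251, 0.3003]
eef_rot: [3.14, -0.005, -0.003]
force: [-0.0, 0.0, -0.9]
grip_width: 0.0702
time_s: 11.2
ee_pos: [0.5995, -0.1223, 0.2965]
eef_rot: [-3.141, 0.001, -0.0]
force: [-0.1, 0.3, -0.3]
grip_width: 0.0697
[ 0.59946203 -0.12232551  0.29646627]
```

View pics/w7.png

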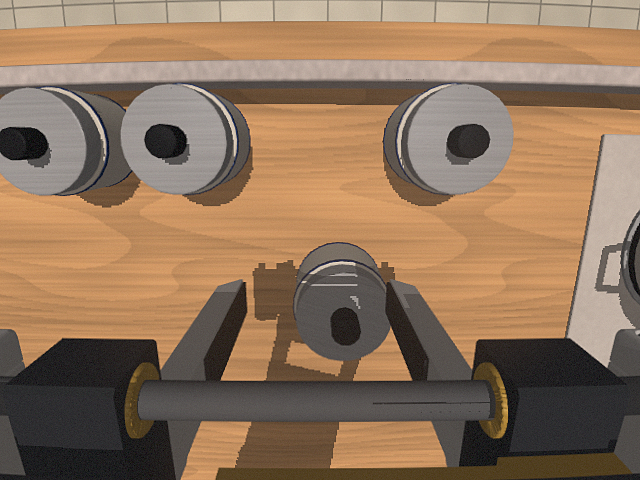

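```bash
python3 - <<'E'
from h import *
m=ctrl.camera_model("wrist"); im=cv2.imread("pics/w7.png"); H=cv2.cvtColor(im,cv2.COLOR_BGR2HSV);G=cv2.cvtColor(im,cv2.COLOR_BGR2GRAY)
def fix(P,r):
    s=least_squares(lambda p:np.hypot(*(P-p).T)-r,P.mean(0),loss='soft_l1',f_scale=.0005);return s.x.round(4),np.median(abs(s.fun)).round(5)
def contour(c,R):
    ii,jj=np.mgrid[0:480,0:640]
    mk=((H[...,1]<45)&(H[...,2]>125)&(np.hypot(jj-c[0],ii-c[1])<R)).astype(np.uint8)
    k=max(cv2.findContours(mk,0,cv2.CHAIN_APPROX_NONE)[0],key=cv2.contourArea); return k.reshape(-1,2).astype(float)
for n,c in (("a",(458,138)),("b",(178,138))):
    e=radial(G,c,48,62); P=plane(m,e,.103)[:,:2]; print(n,fit(m,e,.103,.0485),fix(P,.0485))
    ii,jj=np.mgrid[0:480,0:640]
    mk=((H[...,2]<75)&(np.hypot(jj-c[0],ii-c[1])<40)).astype(np.uint8)
    k=max(cv2.findContours(mk,0,cv2.CHAIN_APPROX_NONE)[0],key=cv2.contourArea).reshape(-1,2); print("  knob box",cv2.boundingRect(k))
e=radial(G,(341,308),42,60,360); a=(e[:,1]>300); print("can",fit(m,e[a],.103,.0485),fix(plane(m,e[a],.103)[:,:2],.0485))
for u in (280,330,360):
    col=G[60:115,u-3:u+4].mean(1); print(u,[int(v) for v in col[15:45]])
E
python3 - <<'E'
import cv2
im=cv2.imread("pics/w7.png"); cv2.imwrite("pics/w7c.png",cv2.resize(im[50:215,110:530],None,fx=1.9,fy=1.9,interpolation=cv2.INTER_CUBIC))
E
```

```text
a (array([ 0.6761, -0.2475,  0.0497]), np.float64(0.00107)) (array([ 0.6764, -0.2485]), np.float64(0.00136))
  knob box (447, 124, 43, 35)
b (array([0.6758, 0.0028, 0.0499]), np.float64(0.00124)) (array([0.676 , 0.0041]), np.float64(0.00118))
  knob box (144, 124, 45, 35)
can (array([ 0.5036, -0.1484,  0.0488]), np.float64(0.0011)) (array([ 0.5033, -0.1484]), np.float64(0.00109))
280 [172, 173, 175, 166, 147, 125, 87, 73, 76, 77, 73, 75, 76, 79, 87, 83, 83, 83, 82, 79, 81, 79, 79, 80, 80, 80, 80, 78, 68, 158]
330 [171, 170, 168, 158, 137, 116, 85, 74, 77, 76, 76, 78, 77, 82, 85, 82, 83, 85, 83, 82, 83, 81, 80, 81, 80, 82, 83, 78, 69, 154]
360 [171, 172, 171, 164, 140, 120, 85, 74, 77, 77, 78, 77, 77, 82, 85, 83, 84, 86, 83, 84, 83, 84, 83, 82, 83, 81, 80, 76, 72, 64]
```

View pics/w7c.png

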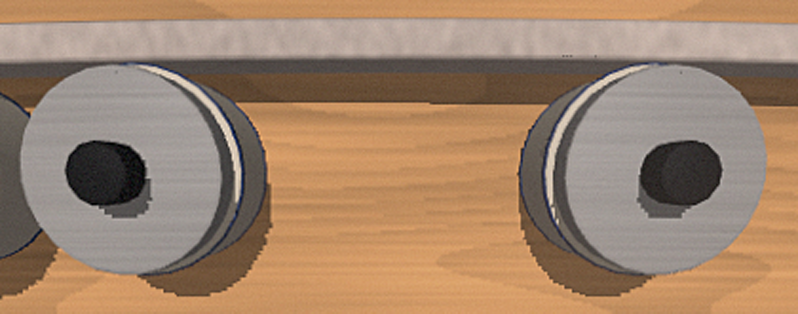

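Run:
```python
from h import *
m=ctrl.camera_model("wrist"); im=cv2.imread("pics/w7.png"); H=cv2.cvtColor(im,cv2.COLOR_BGR2HSV);G=cv2.cvtColor(im,cv2.COLOR_BGR2GRAY)
print(plane(m,[(173.4,138.9),(460.8,138.7)],.103).round(4)); 
for n,c,s in (("a",(460.8,138.7),(-20,70)),("b",(173.4,138.9),(110,200))):
    e=radial(G,c,48,58,360); a=np.degrees(np.arctan2(-(e[:,1]-c[1]),e[:,0]-c[0]))%360
    # outer side + bottom only (wood behind), and all
    far=(abs((a-(0 if n=="a" else 180)+180)%360-180)<100)
    print(n,fit(m,e[far],.103,.0485))
print("upstand front",plane(m,[(280,79.8),(330,79.5),(360,79.6)],.06).round(4)[:,0])
print("knob tops a,b",plane(m,[(474,141),(161.5,140.5)],.133).round(4))
```

```text
[[ 0.6771  0.0049  0.103 ]
 [ 0.6771 -0.2506  0.103 ]]
a (array([ 0.6754, -0.2498,  0.048 ]), np.float64(0.00025))
b (array([0.6754, 0.005 , 0.0482]), np.float64(0.00019))
upstand front [0.7316 0.7318 0.7317]
knob tops a,b [[ 0.6753 -0.2507  0.133 ]
 [ 0.6759  0.004   0.133 ]]
```

```bash
python3 -m creep '{"xyz":[[-40,9,0],[-50,10,0],[-50,11,0],[-42,9.8,0],[0,0,0]],"spin":[0,0,0,0,-0.152]}' 36 && python3 -m creep '{"xyz":[[0,0,50],[0,0,50],[0,0,50],[0,0,50],[0,0,0]],"spin":[0,0,0,0,0]}' && python3 -m creep '{"xyz":[[0,0,0],[0,0,0]],"spin":[0,0]}'
python3 - <<'E'
from h import *
delta((.4175,-.1621,.058)); im=ctrl.camera("wrist"); cv2.imwrite("pics/w8.png",im[:,:,::-1])
E
```

```text
time_s: 11.92
ee_pos: [0.4156, -0.1625, 0.2977]
eef_rot: [3.14, -0.002, 0.152]
force: [0.1, -1.0, 0.5]
grip_width: 0.0358
time_s: 12.55
ee_pos: [0.4161, -0.1614, 0.0949]
eef_rot: [-3.139, 0.004, 0.151]
force: [-0.6, 0.8, 1.2]
grip_width: 0.0359
time_s: 12.8
ee_pos: [0.4187, -0.1625, 0.0987]
eef_rot: [3.14, -0.003, 0.152]
force: [0.5, -1.0, 0.2]
grip_width: 0.0359
tool delta mm [-1.3 -0.6 40.7] yaw 0.1517
```

View pics/w8.png

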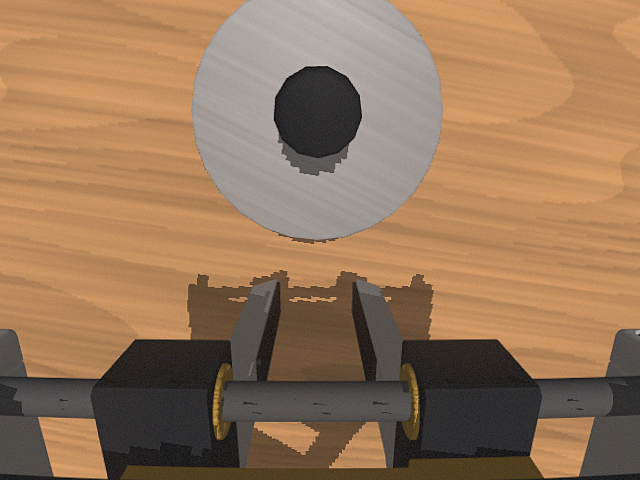

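```bash
python3 -m creep '{"xyz":[[0,-0.5,20],[0,0,20.5],[8,0,0],[8,0,0],[0,0,0]],"spin":[0,0,0,0,0]}' && python3 -m creep '{"xyz":[[4,0,0],[4,0,0],[4,0,0],[4,0,0],[4,0,0]],"spin":[0,0,0,0,0]}'
python3 - <<'E'
from h import *
delta((.6199,-.1313,.058)); im=ctrl.camera("wrist"); cv2.imwrite("pics/w9.png",im[:,:,::-1])
E
```

```text
time_s: 13.48
ee_pos: [0.4347, -0.1592, 0.0572]
eef_rot: [3.141, -0.001, 0.152]
force: [0.1, 0.6, 0.0]
grip_width: 0.036
time_s: 14.1
ee_pos: [0.4535, -0.156, 0.0562]
eef_rot: [-3.141, 0.0, 0.152]
force: [-4.5, -0.8, 2.5]
grip_width: 0.0358
tool delta mm [168.2   0.7  -1.8] yaw 0.1518
```

View pics/w9.png

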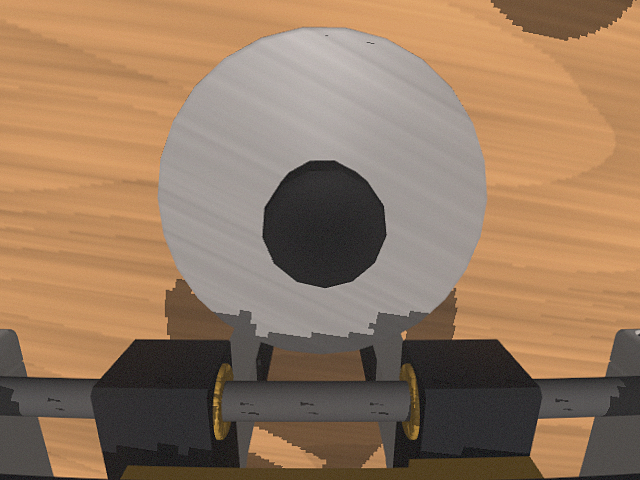

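```bash
python3 -m creep '{"xyz":[[-4,0.7,0],[0,0.7,-3],[4,0,0],[5,0,0],[7,0,0]],"spin":[0,0,0,0,0]}' && python3 -m creep '{"xyz":[[7,0,0],[7,0,0],[7,0,0],[7,0,0],[7,0,0]],"spin":[0,0,0,0,0]}'  && python3 -m creep '{"xyz":[[7,0,0],[7,0,0],[7,0,0],[7,0,0],[4,0,0]],"spin":[0,0,0,0,0]}'
python3 - <<'E'
from h import *
delta((.6199,-.1313,.058)); im=ctrl.camera("wrist"); cv2.imwrite("pics/w10.png",im[:,:,::-1])
im=ctrl.camera("scene"); cv2.imwrite("pics/s10.png",cv2.resize(im[170:310,120:400,::-1],None,fx=2.8,fy=2.8))
E
```

```text
time_s: 14.78
ee_pos: [0.4657, -0.1556, 0.0593]
eef_rot: [-3.142, 0.0, 0.152]
force: [-3.9, -0.6, 2.9]
grip_width: 0.0363
time_s: 15.4
ee_pos: [0.5005, -0.1502, 0.0592]
eef_rot: [-3.142, 0.0, 0.152]
force: [-4.4, -1.1, 3.7]
grip_width: 0.036
time_s: 16.02
ee_pos: [0.5321, -0.1454, 0.0592]
eef_rot: [-3.142, -0.0, 0.152]
force: [-4.2, -0.4, 2.6]
grip_width: 0.0357
tool delta mm [88.9 -0.7  1.2] yaw 0.1519
```

View pics/w10.png

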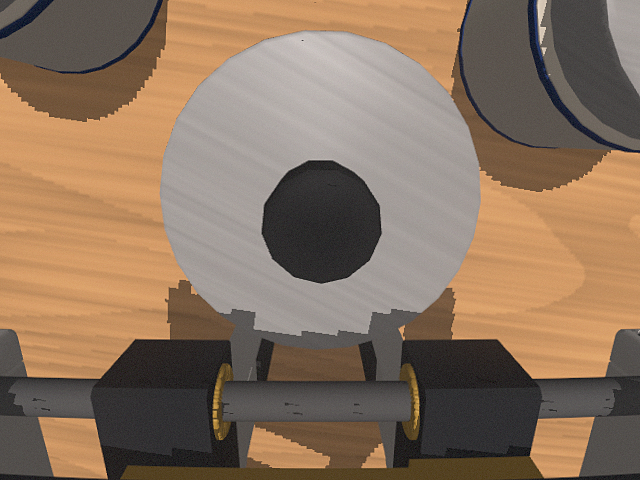

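View pics/s10.png

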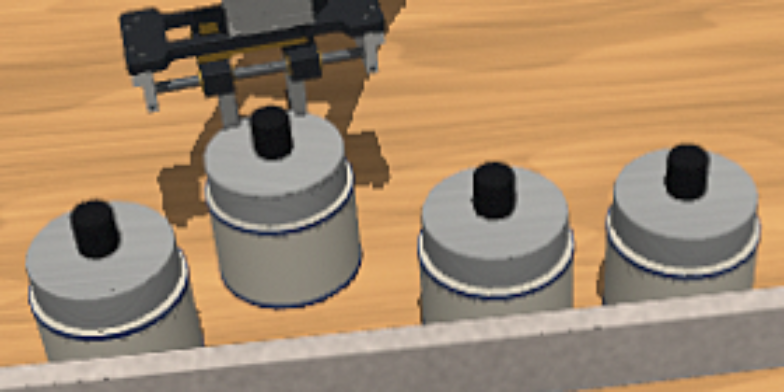

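```bash
cat >> h.py <<'E'
def can(f):
    m=ctrl.camera_model("wrist"); im=cv2.imread(f); G=cv2.cvtColor(im,cv2.COLOR_BGR2GRAY)
    H=cv2.cvtColor(im,cv2.COLOR_BGR2HSV)
    c=(320,191); e=radial(H[...,1],c,140,180,360); e=e[(e[:,1]<280)]
    a=fit(m,e,.103,.0485); e=radial(G,(321,221),50,72); b=fit(m,e,.133,.014)
    p,R=tool(); print("cap",a,"knob",b,"cap in tool",(R.T@(np.r_[a[0][:2],.103]-p))[:2],"tcp",p)
E
python3 - <<'E'
from h import *
can("pics/w10.png")
E
```

```text
cap (array([ 0.5897, -0.1374,  0.0479]), np.float64(9e-05)) knob (array([ 0.5905, -0.1373,  0.0135]), np.float64(0.00023)) cap in tool [0.05806245 0.00081365] tcp [ 0.5322097  -0.14538561  0.05916984]
```

```bash
python3 -m creep '{"xyz":[[7,-0.2,0],[7,-0.2,0],[7,-0.2,0],[7,-0.2,0],[7,-0.2,0]],"spin":[0,0,0,0,0]}'  && python3 -m creep '{"xyz":[[7,-0.2,0],[7,-0.2,0],[7,0,0],[5,0,0],[5,0,0]],"spin":[0,0,0,0,0]}'  && python3 -m creep '{"xyz":[[4,0,0],[0,0,0]],"spin":[0,0]}'
python3 - <<'E'
from h import *
im=ctrl.camera("wrist"); cv2.imwrite("pics/w11.png",im[:,:,::-1]); can("pics/w11.png")
im=ctrl.camera("top"); cv2.imwrite("pics/t11.png",cv2.resize(im[170:290,220:500,::-1],None,fx=2.8,fy=2.8))
E
```

```text
time_s: 16.75
ee_pos: [0.5666, -0.1391, 0.0592]
eef_rot: [-3.142, 0.0, 0.152]
force: [-2.0, -1.3, -0.6]
grip_width: 0.0362
time_s: 17.38
ee_pos: [0.597, -0.1341, 0.0592]
eef_rot: [-3.142, 0.0, 0.152]
force: [-2.3, -0.9, -0.3]
grip_width: 0.0365
time_s: 17.62
ee_pos: [0.6011, -0.1335, 0.0594]
eef_rot: [3.141, -0.001, 0.152]
force: [0.1, -0.5, -0.2]
grip_width: 0.0359
cap (array([ 0.6588, -0.1254,  0.048 ]), np.float64(0.00012)) knob (array([ 0.6595, -0.1254,  0.0135]), np.float64(0.00018)) cap in tool [0.0583935  0.00072217] tcp [ 0.60100432 -0.13352467  0.05942494]
```

View pics/w11.png

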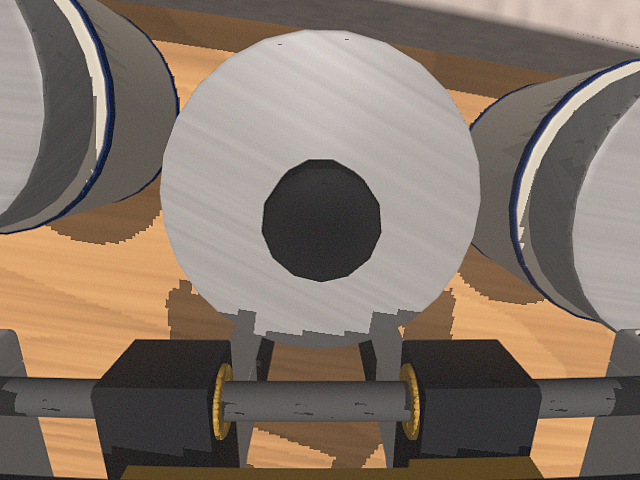

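View pics/t11.png

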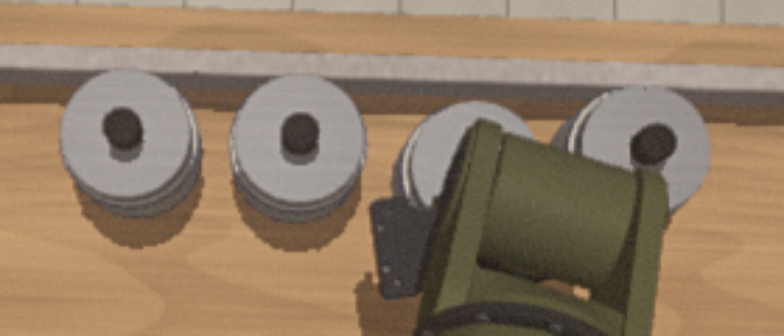

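```bash
python3 -m creep '{"xyz":[[4,0,0],[4,0,0],[4,0,0],[3.5,0,0],[0,0,0]],"spin":[0,0,0,0,0]}' && python3 -m creep '{"xyz":[[-8,0,0],[-22,0,0],[-30,0,-20],[0,0,-60],[0,0,-60]],"spin":[0,0,0,0,0]}' && python3 -m creep '{"xyz":[[0,0,-60],[0,0,-35],[30,0,0],[30,0,0],[0,0,0]],"spin":[0,0,0,0.152,0]}' && python3 -m creep '{"xyz":[[0,-7,0],[0,0,0],[0,0,0]],"spin":[0,0,0]}'
python3 - <<'E'
from h import *
print(tool()); im=ctrl.camera("wrist"); cv2.imwrite("pics/w12.png",im[:,:,::-1])
E
```

```text
time_s: 18.35
ee_pos: [0.6164, -0.1311, 0.0592]
eef_rot: [3.141, -0.001, 0.152]
force: [0.5, -0.2, 0.5]
grip_width: 0.0364
time_s: 18.98
ee_pos: [0.5558, -0.1403, 0.2009]
eef_rot: [-3.141, 0.0, 0.151]
force: [1.1, 0.0, -0.4]
grip_width: 0.0361
time_s: 19.6
ee_pos: [0.6165, -0.1308, 0.2932]
eef_rot: [-3.141, 0.001, -0.0]
force: [0.0, -0.8, 0.2]
grip_width: 0.0361
time_s: 19.98
ee_pos: [0.6157, -0.1243, 0.2947]
eef_rot: [3.141, -0.001, 0.0]
force: [0.2, -0.2, -0.4]
grip_width: 0.0359
(array([ 0.61565587, -0.12427126,  0.29468167]), array([[ 9.99999768e-01,  4.03179621e-04,  5.48514451e-04],
       [ 4.03270850e-04, -9.99999905e-01, -1.66220632e-04],
       [ 5.48447382e-04,  1.66441794e-04, -9.99999836e-01]]))
```

View pics/w12.png

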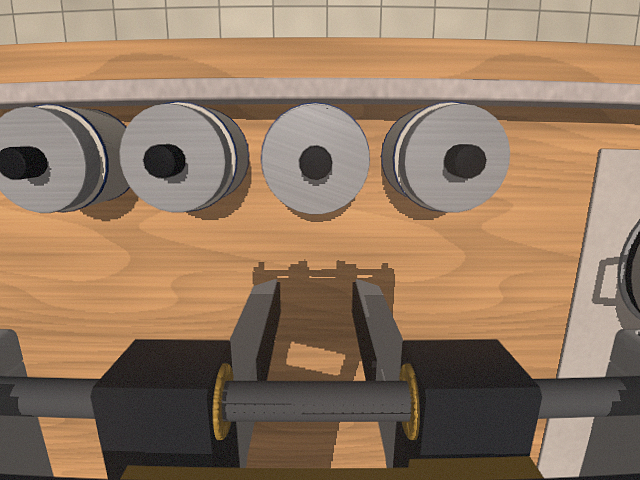

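```bash
cat >> h.py <<'E'
def row(f,cs):
    m=ctrl.camera_model("wrist"); im=cv2.imread(f); G=cv2.cvtColor(im,cv2.COLOR_BGR2GRAY)
    for n,c,ang,hw in cs:
        e=radial(G,c,48,60,360); a=np.degrees(np.arctan2(-(e[:,1]-c[1]),e[:,0]-c[0]))
        ok=abs((a-ang+180)%360-180)<hw; print(n,*fit(m,e[ok],.103,.0485))
E
python3 - <<'E'
from h import *
row("pics/w12.png",(("a",(456.5,157.5),0,100),("can",(315.5,158.5),0,180),("can bottom",(315.5,158.5),-90,90),("b",(174,157.5),180,100)))
im=cv2.imread("pics/w12.png"); cv2.imwrite("pics/w12c.png",cv2.resize(im[75:225,110:530],None,fx=1.9,fy=1.9,interpolation=cv2.INTER_CUBIC))
m=ctrl.camera_model("wrist"); print(plane(m,[(315.8,159.5)],.133))
E
```

```text
a [ 0.6755 -0.2492  0.0481] 0.00026
can [ 0.6744 -0.1227  0.0482] 0.00046
can bottom [ 0.6737 -0.1227  0.0478] 0.00056
b [0.6757 0.0047 0.0482] 0.00023
[[ 0.67660343 -0.12355995  0.133     ]]
```

View pics/w12c.png

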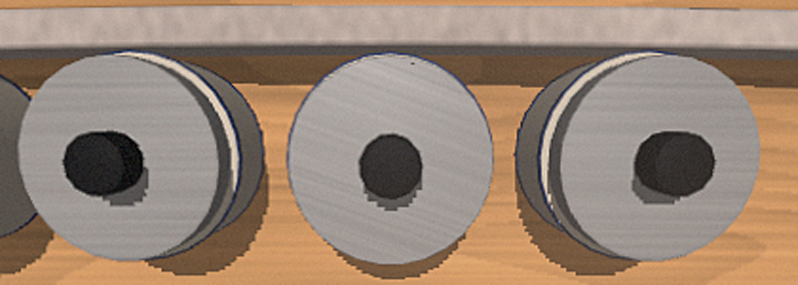

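```bash
python3 -m creep '{"xyz":[[-35,-2.3,0],[-31,0,0],[0,0,60],[0,0,60],[0,0,60]],"spin":[0,0,0,0,0]}' && python3 -m creep '{"xyz":[[0,0,50],[0,0,5.5],[0,0,0],[0,0,0]],"spin":[0,0,0,0]}'
python3 - <<'E'
from h import *
delta((.6176,-.122,.0595))
E
```

```text
time_s: 20.65
ee_pos: [0.5497, -0.122, 0.113]
eef_rot: [3.141, -0.001, -0.0]
force: [1.2, -0.8, -0.2]
grip_width: 0.0359
time_s: 21.15
ee_pos: [0.5511, -0.1222, 0.0611]
eef_rot: [3.141, -0.003, -0.0]
force: [1.1, 0.0, -0.2]
grip_width: 0.0361
tool delta mm [66.5 -0.2  1.8] yaw -0.0001
```

```bash
python3 -m creep '{"xyz":[[20,0,1],[20,0,0],[17,0,0],[4,0,0],[0,0,0]],"spin":[0,0,0,0,0]}'
python3 -m creep '{"xyz":[[2,0,0],[1.5,0,0],[1,0,0],[1,0,0],[0,0,0]],"spin":[0,0,0,0,0]}'
python3 - <<'E'
from h import *
delta((.6176,-.122,.0595)); im=ctrl.camera("wrist"); cv2.imwrite("pics/w13.png",im[:,:,::-1]); can("pics/w13.png")
E
```

```text
time_s: 21.78
ee_pos: [0.611, -0.1219, 0.0585]
eef_rot: [3.141, -0.001, -0.0]
force: [1.2, -0.6, -0.6]
grip_width: 0.0361
time_s: 22.4
ee_pos: [0.6163, -0.122, 0.0577]
eef_rot: [3.142, 0.001, -0.0]
force: [-3.2, 0.2, 1.6]
grip_width: 0.036
tool delta mm [ 1.3  0.  -1.8] yaw -0.0002
cap (array([ 0.6744, -0.1231,  0.048 ]), np.float64(0.00011)) knob (array([ 0.6753, -0.1231,  0.0135]), np.float64(0.00022)) cap in tool [0.05801885 0.00112072] tcp [ 0.61636165 -0.12196184  0.05772071]
```

View pics/w13.png

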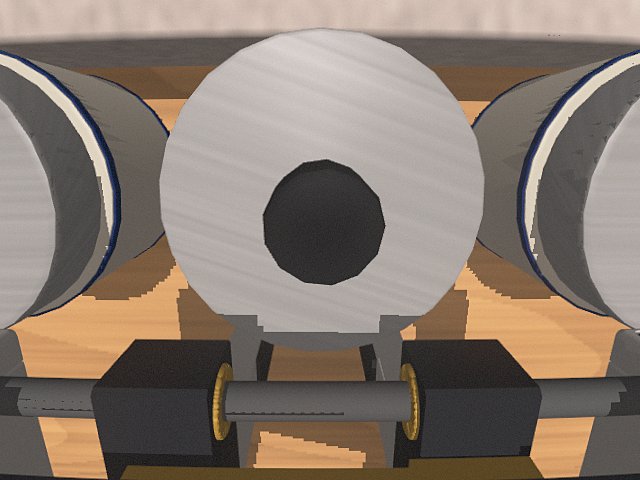

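```bash
python3 -m creep '{"xyz":[[0.8,0,0],[0.6,0,0],[0,0,0],[0,0,0]],"spin":[0,0,0,0]}'
python3 -m creep '{"xyz":[[-8,0,0],[-22,0,0],[-30,0,-20],[0,0,-60],[0,0,-60]],"spin":[0,0,0,0,0]}' && python3 -m creep '{"xyz":[[0,0,-60],[0,0,-37],[30,0,0],[28,0,0],[0,0,0]],"spin":[0,0,0,0,0]}' && python3 -m creep '{"xyz":[[0,0,0],[0,0,0]],"spin":[0,0]}'
python3 - <<'E'
from h import *
print(tool()[0]); im=ctrl.camera("wrist"); cv2.imwrite("pics/w14.png",im[:,:,::-1])
m=ctrl.camera_model("wrist"); c=proj(m,[(.6757,-.2495,.103),(.6755,-.1225,.103),(.6757,.0047,.103)]); print(c)
row("pics/w14.png",(("a",c[0],0,100),("can",c[1],0,180),("can bottom",c[1],-90,90),("b",c[2],180,100)))
im=cv2.imread("pics/w14.png"); cv2.imwrite("pics/w14c.png",cv2.resize(im[75:225,110:530],None,fx=1.9,fy=1.9,interpolation=cv2.INTER_CUBIC))
im=ctrl.camera("scene"); cv2.imwrite("pics/s14.png",cv2.resize(im[170:310,120:460,::-1],None,fx=2.35,fy=2.35))
E
```

```text
time_s: 22.95
ee_pos: [0.618, -0.1219, 0.0577]
eef_rot: [3.142, -0.0, -0.0]
force: [-2.1, -0.2, 2.1]
grip_width: 0.0362
time_s: 23.58
ee_pos: [0.5572, -0.1217, 0.1995]
eef_rot: [-3.141, -0.0, -0.0]
force: [0.5, -0.6, 0.2]
grip_width: 0.0361
time_s: 24.2
ee_pos: [0.6165, -0.1217, 0.2938]
eef_rot: [-3.141, 0.001, 0.0]
force: [-0.8, -0.5, -0.6]
grip_width: 0.0363
time_s: 24.45
ee_pos: [0.6154, -0.1219, 0.2951]
eef_rot: [3.142, -0.0, -0.0]
force: [-0.3, 0.1, -1.0]
grip_width: 0.036
[ 0.61537378 -0.12193768  0.29512641]
[[459.12698158 158.9202857 ]
 [317.26935444 158.66327204]
 [175.23712441 159.10830171]]
a [ 0.6756 -0.2495  0.048 ] 0.00027
can [ 0.6761 -0.1222  0.0482] 0.00048
can bottom [ 0.6749 -0.1223  0.0477] 0.00087
b [0.6757 0.0051 0.0481] 0.00026
```

View pics/w14c.png

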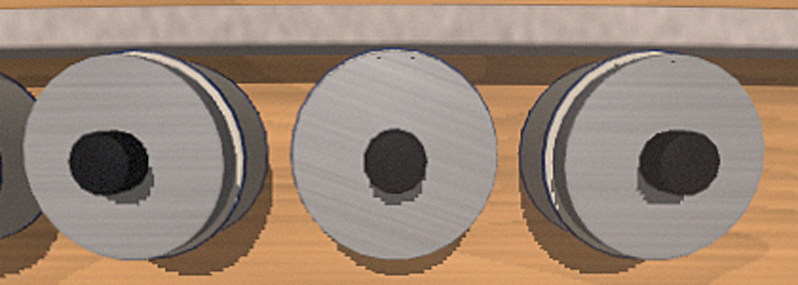

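View pics/s14.png

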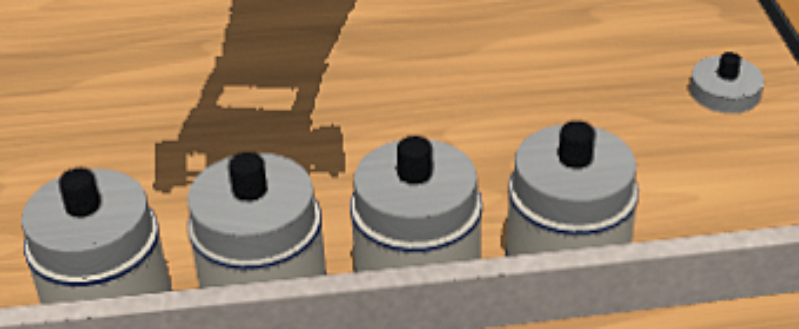

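The canister stands in line: x is 0.675–0.676 against 0.6756 for the neighbours, and y is −0.1222 against their midpoint of −0.1222. The cap is flat, the neighbours haven't moved and the arm is clear, so I'm handing in.

```bash
python3 -c "
from station import ctrl
print(ctrl.hand_in())"
```

```text
the job is handed in; nothing more can be done
None
```

The cap is on the canister and the closed canister now stands in the empty place in the row. I handed the job in at about 24.5 s; no verdict is reported.

**Capping:** I gripped the larger cap by its knob and lowered it onto the canister where it stood. It met the shoulder at the expected height (TCP at 127 mm) with about 4 N. It looks flat and seated in the scene view.

**Pushing:** I pushed the canister upright by its body with the two fingertips, which stood about 35 mm above the worktop. The readings during the push were about 2 to 5 N. The first push stopped 1 to 1.5 mm short, so I nudged it the rest of the way.

**Last checks (overhead wrist view):**
- **Position:** The canister is at x 0.675–0.676 m, y −0.1222 m. Its neighbours are at x 0.6756 m, with their midpoint at y −0.1222 m.
- **Neighbours:** Can_a and can_b moved less than 0.5 mm between the views after the first push and after the nudge. Can_c I only checked by eye.
- **Disagreement:** The two fits of the canister's x differ by about 1.2 mm. These positions come from the cap, which has about 1.5 mm of play on the body.

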